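Slide the counterweight off the bent bar of a camera stand

TASK

Slide the counterweight off the open end of the camera stand's bar, whose outer half is bent upwards and to one side, following the bar by feel so that the weight is never forced hard against it. Then set the weight down upright on the floor of the shallow white tray and let go, without dropping it and without disturbing the small white bottle, the roll of tape or the loose knob in the tray.

Things in the scene. Friction and masses are not known exactly. Their poses are not given: they have to be found in the camera images.
- stand: Camera stand, fixed, rigid: dark steel foot 130 x 130 x 14 mm, round 22 mm post with a 34 mm black head (top 136 mm above the table), and a square 12 x 12 mm aluminium bar from the head along this body's +x to an open end 230 mm from the post's axis. Bar axis 120 mm above the table. Origin: post axis at table height; z up. Pressing the weight on it with over 30 N is forcing it.
- bar_kink (a point): Point on the bar's axis 110 mm from the post's axis, axes as the stand's. Up to here the bar is straight and level. Here it has a kink: its outer 120 mm is straight but points 0 to 12.5 degrees to the left or right of the stand's x, and 3 to 7 degrees upwards. The kink differs every time; the given axes do not show it.
- weight_mid (a point): Centre of the counterweight: dark steel block 40 mm long (x, along the bar, + to its open end), 34 mm wide (y, flat sides to grip), 56 mm high (z), black knob (15 mm wide, 10 high) on top, 0.3-0.55 kg. A 16 x 16 mm square hole runs through it along x, axis 12 mm above this point; it hangs loose on the straight part of the bar, 2 mm play each side. Flat underside 28 mm below this point.
- tray: Shallow white open tray, fixed, 150 mm (x) by 190 mm (y), 22 mm high, walls and floor 5 mm thick. Origin: centre of the underside; the inner floor is 5 mm above it. A loose knob stands in it towards its -y end, so its middle and +y part are free.
- clampknob: Small black clamp knob standing in the tray, 32 mm across, 34 mm high, near the tray's -y end. Origin at its underside. To be left alone.
- bottle: Small white spray bottle, 36 mm across, 95 mm high, standing on the table between the robot and the stand. Origin at its underside. To be left alone.
- tape: Roll of tape lying flat, 84 mm across, 24 mm high. Origin at its underside. To be left alone.
Things that resemble listed ones, but are neither listed nor needed, are in the scene too. What is shaped like the part that bears weight_mid but turquoise or yellow is not meant.

How it is judged:
By the outcome, as a careful person would: the job done as asked, in the order asked, and still so for the second after the job is handed in, with the robot touching nothing.
It also fails if it takes over 72 s, if anything falls off the work surface, if the arm or the gripper's body presses on something with over 40 N, if the wrist force passes 120 N, or if a joint passes its speed limit or range.

ROBOT

A 6-joint arm with a two-finger parallel gripper is mounted at the origin on the work surface. World frame = base frame: x ahead of the robot, y to its left, z up, the work surface at z = 0. Lengths are in m, angles in rad, forces in N, time in s.
With the tool pointing down it reaches from about 0.35 to 0.775 m from the base axis. Payload 5.5 kg.
Tool frame: the origin (TCP) lies midway between the tips of the shut fingers; the grasp point (between the pads) lies 19 mm behind it (pinch_z is the distance from the TCP to the grasp point, in m); z points along the fingers, x is the direction in which the jaws open and shut, and the axes are right-handed (so a half turn about z gives the same grasp; the last joint's range is limited). The gripper opens to 85 mm and grips with 20 to 120 N. Pads are 22 mm wide; open, the fingers measure 114 mm over their backs; the gripper's body (76 mm by 85 mm) begins 54 mm behind the grasp point. The pads swing forward as they close: fully open they stand 13 mm farther back than shut.
Start: joints at [-1.254, 0.313, 0.046, 1.304, 0, 1.431], TCP at [0.254, -0.516, 0.231] pointing down, gripper open.
Joint ranges: [-2.76, 2.76], [-0.86, 1.69], [-1.03, 1.26], [-2.2, 2.34], [-1.47, 1.5], [-3.14, 3.14]. Speed limits (rad/s): [2.57, 2.57, 3.14, 3.14, 3.14, 3.14].

INTERFACE

Orientations are given as a unit quaternion [w, x, y, z].
In Python, from workcell import get_state, read_camera, camera_info, hand_in, trace, pinch_z gives the robot as it stands. The module is installed in compiled form; this text tells all that it offers.
- The arm moves only by the tool arm_command, never from a script. Its argument "steps" is text: rows parted by semicolons, each of 4 numbers parted by spaces: the shift along the world's x, y, z in mm, then the turn about the world's z in rad. In form: tx ty tz spin; .... A call has 1 to 20 rows; each row is the pose to reach, as a shift and turn from the pose measured when the call began; what a row does not reach only later rows make up. A row lasts 1/8 s, in which the tool goes at most 62.5 mm and 10.7 degrees, less where a joint would pass 70% of its speed; a pose out of reach is approached as far as the arm can. A call with a gripper value outside its range is refused whole. "fingers" is the gripper command: -1 is shut, 1 is fully open, values between are in proportion, set as the call begins (left out, the last holds). The fingers move at their own pace and stop on an object; "newtons" is the grip in N (left out, the last holds). Time passes only in rows, so rows that repeat a pose let the fingers close. It gives the time, the measured TCP pose, the force and the opening at its end, in the units of the state.
- get_state(): the state, without advancing time (a new reading comes with each control period).
- read_camera(name): name is "side" or "top"; returns the picture (384x512x3 uint8, red, green, blue); there is no depth.
- camera_info(name): a dict with "mtx" (3x3 intrinsics, pixels), "k1" (the pictures are not rectified: a ray, as slopes to the right and down, at radius r is drawn at 1 + k1 r^2 times it, then the intrinsics apply), "R" (3x3) and "t" (3): a world point X has camera coordinates R X + t. Camera axes: x right, y down, z forward; pixel columns grow to the right and rows downward; lengths in m; the calibration is good to about 2 mm. A picture is of the moment at which its call begins. camera_info takes no time and is no camera call.
- hand_in(): hands the job in, once; it reports no verdict.
Trained networks look in the newest picture that a camera, given by its name, has taken for a name from the list of things; names that differ only in an ending like _2 or _b are one class to them, and where a whole thing is asked for, a point or a joint stands for the part that bears it (a point fixed in the world has none). Each returns a list of dicts, best first, with "score" (0 to 1); they miss things now and then, are a little off and sometimes report something else, mostly with a low value. They report only what shows in the picture. A call takes as long as a camera call. They do not tell look-alikes from the thing itself.
- trace(camera, name): "mask" (384x512 bool, what is visible of it) and "box" ([left, top, width, height] in pixels, round what is visible of it).
The state is a dict: "clock": time; "joint_pos": joint angles; "qvel": joint speeds; "tau": joint torques, N m; "tcp_pos": TCP position; "orientation": TCP orientation; "wrist_force": force on the tool from outside, world axes, zero at the start; "ft_torque": the same for the moment, N m; "finger_gap": finger opening in m.
Only numpy, scipy, OpenCV 4.12 (cv2) and the standard library are available. Lean on these libraries where they do the work, as an engineer would, in place of code of your own. Each camera call takes 0.05 s, during which the arm holds its last target.

## Working session

There is one attempt and no reset: what is moved stays moved. The work goes in short steps, Python scripts to look and compute and a tool call to move; the robot and the scene stay as the last step left them, time stands still between calls to the robot, and variables do not carry over. Pictures are saved under pics/ and viewed, and the job is handed in when it is done.

Besides the shell and the picture viewer there is one more tool, called after ">>>" by a JSON object that holds its "name" and its "arguments", one argument or row to a line. arm_command: Moves the arm, as the interface text tells. Its arguments: {"type":"object","properties":{"steps":{"type":"string"},"fingers":{"type":"number"},"newtons":{"type":"number"}},"required":["steps"]}

```bash
mkdir -p pics; python3 - <<'E'
from workcell import *
import cv2
for n in("side","top"):
    p=read_camera(n); cv2.imwrite(f"pics/{n}0.png",p[:,:,::-1])
    print(n,camera_info(n))
print(get_state(),pinch_z)
E
```

```text
side {'mtx': array([[447.70957542,   0.        , 251.62689634],
       [  0.        , 447.70957542, 188.72383528],
       [  0.        ,   0.        ,   1.        ]]), 'k1': -0.1513039448270452, 'R': array([[-0.7591507 , -0.65084113, -0.00979968],
       [-0.3643884 ,  0.43740676, -0.8221292 ],
       [ 0.53936194, -0.62054907, -0.56921661]]), 't': array([0.3936781 , 0.29452258, 0.75448962])}
top {'mtx': array([[350.71374524,   0.        , 257.90968593],
       [  0.        , 350.71374524, 189.58796273],
       [  0.        ,   0.        ,   1.        ]]), 'k1': -0.04685040119069014, 'R': array([[-0.02902042, -0.99950858, -0.01184951],
       [-0.99495823,  0.03002275, -0.09569097],
       [ 0.0959997 ,  0.00901278, -0.99534056]]), 't': array([-0.01055956,  0.57481156,  0.71722787])}
{'clock': 0.1, 'joint_pos': array([-1.25360628e+00,  3.13957042e-01,  4.50960088e-02,  1.30361818e+00,
       -2.07899022e-06,  1.43121198e+00]), 'qvel': array([-0.00066407, -0.00096702,  0.0023143 , -0.00082965, -0.00070328,
        0.00028615]), 'tau': array([ 1.59988682e-03, -4.81728172e+01,  2.99241793e+01,  1.28023801e-02,
       -1.80457232e-04, -5.03090263e-06]), 'tcp_pos': array([ 0.25346043, -0.5156087 ,  0.23048139]), 'orientation': array([-5.39081322e-04,  8.48838757e-01, -5.28651168e-01, -6.46080476e-04]), 'wrist_force': array([-0.11517874,  0.02376486, -0.67017857]), 'ft_torque': array([0.00447244, 0.03875105, 0.01237842]), 'finger_gap': 0.08519886488174079} 0.0187
```

View pics/side0.png

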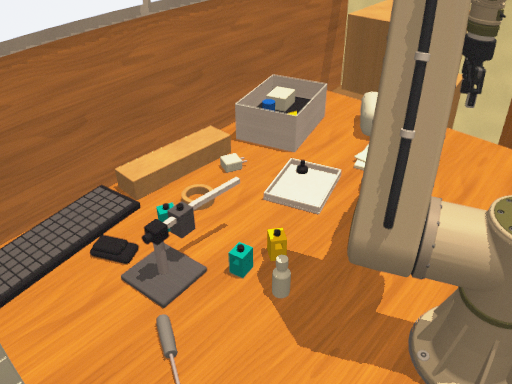

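View pics/top0.png

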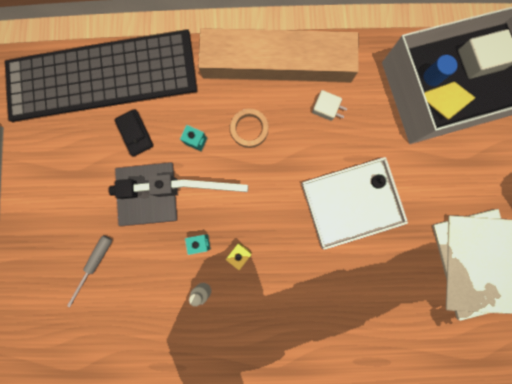

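The side view shows the stand at (165,275), the dark weight on its bar at (180,218), the bar's open end at (240,180), the tray at (303,185), the bottle at (281,278) and the tape at (198,195). In the top view these are: weight (158,184), bar end (246,188), tray (354,203), bottle (199,295), tape (249,128). The possible weights in the top view are dark (158,184), turquoise (193,137) and (197,244), and yellow (238,256). Only the dark one is on the bar, so it is the one meant. I'll enlarge it to confirm.

```bash
cat > h.py <<'E'
import numpy as np,cv2
from workcell import *
def dist(n):
    c=camera_info(n); return c['mtx'],np.array([c['k1'],0,0,0,0.]),c['R'],c['t']
def proj(n,X):
    K,d,R,t=dist(n); return cv2.projectPoints(np.asarray(X,float).reshape(-1,3),cv2.Rodrigues(R)[0],t,K,d)[0].reshape(-1,2)
def ray(n,uv):
    K,d,R,t=dist(n); s=cv2.undistortPoints(np.asarray(uv,float).reshape(-1,1,2),K,d).reshape(-1,2)
    return -R.T@t,(np.c_[s,np.ones(len(s))])@R
def onz(n,uv,z):
    o,r=ray(n,uv); return o+r*((z-o[2])/r[:,2])[:,None]
def tri(a,b):
    A=[];B=[]
    for n,uv in(("side",a),("top",b)):
        o,r=ray(n,uv);r=r[0]/np.linalg.norm(r[0]);P=np.eye(3)-np.outer(r,r);A.append(P);B.append(P@o)
    x=np.linalg.lstsq(np.vstack(A),np.hstack(B),rcond=None)[0]
    return x,[np.linalg.norm(p@x-q) for p,q in zip(A,B)]
E
python3 - <<'E'
from h import *
s=cv2.imread("pics/side0.png");t=cv2.imread("pics/top0.png")
def crop(im,x,y,w,h,k,f): cv2.imwrite(f,cv2.resize(im[y:y+h,x:x+w],None,fx=k,fy=k,interpolation=cv2.INTER_CUBIC))
crop(s,115,165,135,140,5.6 if 0 else 4,"pics/sc.png")
crop(t,100,150,160,85,5,"pics/tc.png")
for n in("side","top"):
    ms={}
    for k in("stand","weight_mid","tray","clampknob","bottle","tape"):
        for r in trace(n,k)[:3]:
            m=r["mask"];ys,xs=np.nonzero(m);print(n,k,round(r["score"],2),r["box"],m.sum(),xs.mean().round(1),ys.mean().round(1))
        rr=trace(n,k)
        if rr: ms[k]=rr[0]["mask"]
    np.savez(f"m_{n}.npz",**ms)
E
```

```text
side stand 0.8 [119.6, 175.4, 118.9, 129.8] 4229 168.3 258.4
side weight_mid 0.93 [233.6, 239.1, 18.7, 37.8] 689 240.4 259.2
side weight_mid 0.88 [168.0, 199.9, 26.3, 41.8] 727 181.5 218.9
side weight_mid 0.66 [157.3, 200.4, 16.3, 20.9] 191 163.7 210.9
side tray 0.78 [263.0, 158.9, 78.4, 56.2] 2696 303.3 185.5
side bottle 0.68 [267.3, 250.7, 25.2, 46.5] 707 280.8 277.1
side tape 0.77 [179.7, 182.4, 36.2, 28.8] 472 196.8 194.2
top stand 0.61 [111.5, 162.8, 137.0, 63.1] 3690 152.9 193.2
top weight_mid 0.91 [227.8, 244.9, 20.7, 24.6] 345 238.0 256.1
top weight_mid 0.87 [188.5, 232.3, 21.9, 24.2] 409 198.1 244.2
top weight_mid 0.73 [179.0, 124.0, 27.4, 27.7] 440 193.4 137.6
top tray 0.96 [302.7, 159.5, 102.9, 90.0] 6199 353.0 203.4
top clampknob 0.72 [373.5, 172.4, 15.1, 15.4] 200 378.3 180.5
top bottle 0.69 [193.9, 283.7, 20.0, 20.5] 333 200.1 294.1
top tape 0.73 [233.1, 106.6, 32.6, 41.4] 719 248.5 127.4
```

View pics/sc.png

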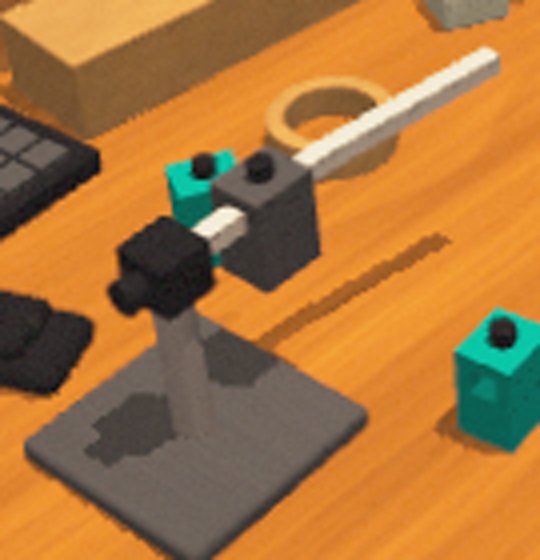

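View pics/tc.png

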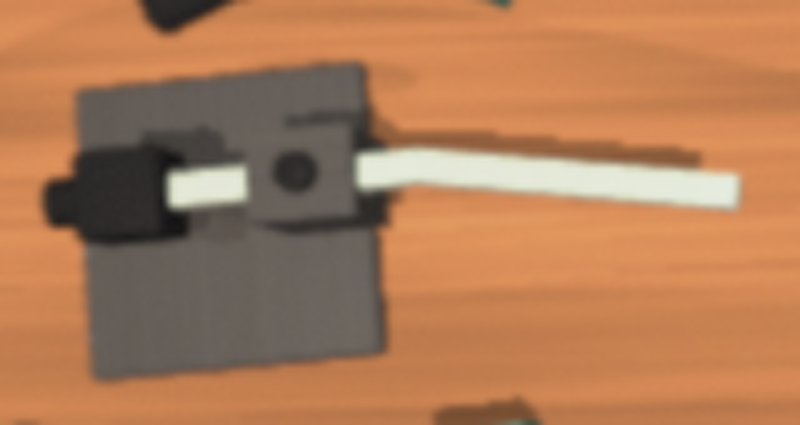

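The enlarged crops confirm it: the dark steel block, knob on top, sits on the straight part of the white bar. The kink shows at about top (183,183) and the end at top (247,188). Next I fit the stand, kink and weight to the pixel features.

```bash
cat > fit.py <<'E'
from h import *
from scipy.optimize import least_squares
T=lambda u,v:(100+(u+.5)/5-.5,150+(v+.5)/5-.5)
S=lambda u,v:(115+(u+.5)/4-.5,165+(v+.5)/4-.5)
def rz(a):c,s=np.cos(a),np.sin(a);return np.array([[c,-s,0],[s,c,0],[0,0,1]])
def ry(a):c,s=np.cos(a),np.sin(a);return np.array([[c,0,s],[0,1,0],[-s,0,c]])
def model(p):
    x,y,yaw,ky,kp=p[:5]
    B=rz(yaw);o=np.array([x,y,0]);k=o+B@[.11,0,.12];D=B@rz(ky)@ry(-kp)
    return B,o,k,D
tt=[T(78,92),T(362,64),T(384,352),T(95,380),T(740,175),T(738,208)]
ss=[S(25,445),S(366,412),S(200,560),S(487,47),S(498,57),S(498,72)]
kt=[T(296,172)]; # knob top centre, top cam
ks=[S(260,158)]
wt=[T(357,215),T(355,123)]  # top face far corners (right,left)
ws=[S(302+17,172),S(212,192),S(260,153),S(270,290),S(320,248),S(218,268)]
def res(p):
    B,o,k,D=model(p); h=.065
    e=np.array([.12,0,0]);c=lambda y,z:k+D@(e+[0,y,z])
    f=lambda a,b:o+B@[a*h,b*h,.014]
    T3=[f(-1,1),f(1,1),f(1,-1),f(-1,-1),c(.006,.006),c(-.006,.006)]
    # top: image right=-y , image up=+x
    return B,o,k,D,T3,f,c
def go(p):
    B,o,k,D,_,f,c=res(p)
    F=[f(a,b) for a,b in((1,1),(1,-1),(-1,1),(-1,-1))]
    return F
if __name__=="__main__":
    print(onz("top",tt[:4],.014).round(3)); print(onz("top",tt[4:],.13).round(3))
    print(onz("side",ss[:3],.014).round(3))
    print("end tri",tri(ss[4],tt[5]),tri(ss[3],tt[4]))
    print("knob",tri(ks[0],kt[0]))
    print("wtop", onz("top",kt,.12-.012+.038).round(4))
E
python3 fit.py
```

```text
[[0.633 0.286 0.014]
 [0.641 0.159 0.014]
 [0.515 0.15  0.014]
 [0.506 0.277 0.014]]
[[ 0.574 -0.01   0.13 ]
 [ 0.562 -0.009  0.13 ]]
[[0.628 0.287 0.014]
 [0.511 0.154 0.014]
 [0.5   0.278 0.014]]
end tri (array([ 0.56158766, -0.00910943,  0.13098353]), [np.float64(0.00039984911677055625), np.float64(0.0003998491167701515)]) (array([ 0.57273937, -0.0108635 ,  0.13217182]), [np.float64(0.0014451976348701322), np.float64(0.0014451976348706529)])
knob (array([0.57832121, 0.14971756, 0.14418496]), [np.float64(0.0002560924959890569), np.float64(0.0002560924959893168)])
wtop [[0.5783 0.1494 0.146 ]]
```

```bash
cat >> fit.py <<'E'
E
cat > fit2.py <<'E'
from fit import *
def r(p,out=False):
    B,o,k,D,T3,f,c=res(p)
    bt=lambda s,y:k+D@[s,y,.006]
    S3=[f(-1,1),f(1,-1),f(-1,-1),c(.006,.006),c(-.006,.006),c(-.006,-.006)]
    sx=p[5]  # weight along bar from post axis; weight lying: hangs: hole top on bar top -> z drops 2mm
    w=o+B@[sx,p[6],.12-.012-.002]
    W=[w+B@np.array(v) for v in([.02,-.017,.028],[.02,.017,.028])]
    kn=w+B@[0,0,.038]
    WS=[w+B@np.array(v) for v in([.02,-.017,.028],[-.02,-.017,.028])]
    # kink corner top cam
    kk=[k+B@[0,.006,.006],k+B@[0,-.006,.006]]
    a=proj("top",T3+[kn]+W+kk)-np.array(tt+kt+wt+[T(415,148),T(408,188)])
    b=proj("side",S3+[kn])-np.array(ss+ks)
    if out: print(a.round(1).tolist(),"\n",b.round(1).tolist()); print("w",w,"kink",k,"end",k+D@[.12,0,0],"dir",D[:,0],"yaw w",np.degrees(np.arctan2(D[1,0],D[0,0])))
    return np.r_[a.ravel(),b.ravel()]
s=least_squares(r,[.574,.218,-1.5,0,.09,.07,0],loss="soft_l1")
r(s.x,True); p=s.x; print(p[:2],np.degrees(p[2:5]),p[5:])
J=s.jac; print("sd",np.sqrt(np.diag(np.linalg.inv(J.T@J))))
np.save("p.npy",p)
E
python3 fit2.py
python3 - <<'E'
from h import *
m=np.load("m_top.npz")
for k,z in(("bottle",.09),("tape",.024),("clampknob",.034)):
    ys,xs=np.nonzero(m[k]); print(k,onz("top",[(xs.mean(),ys.mean())],z))
q=cv2.minAreaRect(np.argwhere(m["tray"])[:,::-1].astype(np.float32)); b=cv2.boxPoints(q); print(b, onz("top",b,.02).round(4), onz("top",[q[0]],.02))
E
```

```text
[[-1.4, 0.2], [-0.0, -0.5], [0.4, 1.1], [-1.0, 1.6], [0.1, 0.3], [-0.0, 0.2], [-0.1, -0.0], [0.8, 0.1], [-0.3, 0.1], [0.5, 0.9], [2.4, -0.8]] 
 [[-1.8, -0.7], [1.1, -1.6], [-1.5, -0.3], [-1.1, 0.0], [-0.2, -0.3], [0.1, 0.3], [-0.3, 0.1]]
w [0.57854934 0.15013889 0.106     ] kink [0.58071726 0.10932543 0.12      ] end [ 0.56735985 -0.00977554  0.12604464] dir [-0.11131168 -0.99250812  0.05037203] yaw w -96.39909109340566
[0.57246372 0.21901536] [-85.69693218 -10.70215892   2.88732665] [0.06913892 0.00090051]
sd [0.00111947 0.00076059 0.01116445 0.02339521 0.01525386 0.00131744
 0.0015618 ]
bottle [[0.37177072 0.08773405 0.09      ]]
tape [[ 0.71096309 -0.01098517  0.024     ]]
clampknob [[ 0.58517985 -0.28250958  0.034     ]]
[[299.41534 182.10147]
 [386.2514  154.38782]
 [408.09198 222.82169]
 [321.25592 250.53534]] [[ 0.5884 -0.1171  0.02  ]
 [ 0.6433 -0.3083  0.02  ]
 [ 0.4941 -0.3458  0.02  ]
 [ 0.4417 -0.1574  0.02  ]] [[ 0.54114897 -0.23154245  0.02      ]]
```

Fit: weight centre is about (0.5785, 0.150, 0.106). The straight bar heads −85.7°, and the outer bar about −96.4° and roughly 3° up. The tray centre is about (0.541, −0.232). Heights and sizes agree with those given. I'm moving above the weight.

>>> {"name": "arm_command", "arguments": {
  "steps": "10 20 0 0.03; 30 60 0 0.10; 55 110 0 0.19; 80 165 0 0.29; 107 220 0 0.39; 134 275 0 0.49; 161 330 0 0.59; 188 385 0 0.69; 215 440 0 0.79; 242 495 0 0.89; 269 550 0 0.99; 295 605 0 1.08; 315 645 0 1.16; 325 665 0 1.189; 325 665 0 1.189; 325 665 0 1.189",
  "fingers": 1,
  "newtons": 45
}}

```text
clock: 3.3
tcp_pos: [0.5777, 0.1489, 0.2313]
orientation: [0.0, 0.999, 0.038, -0.0]
wrist_force: [0.0, -0.4, -0.6]
finger_gap: 0.0851
```

```bash
python3 - <<'E'
from h import *
a=read_camera("side")[:,:,::-1];b=read_camera("top")[:,:,::-1]
cv2.imwrite("pics/a1.png",np.hstack([cv2.resize(a[130:310,90:270],None,fx=2.2,fy=2.2),cv2.resize(b[110:290,90:270],None,fx=2.2,fy=2.2)]))
E
```

```text
(no output)
```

View pics/a1.png

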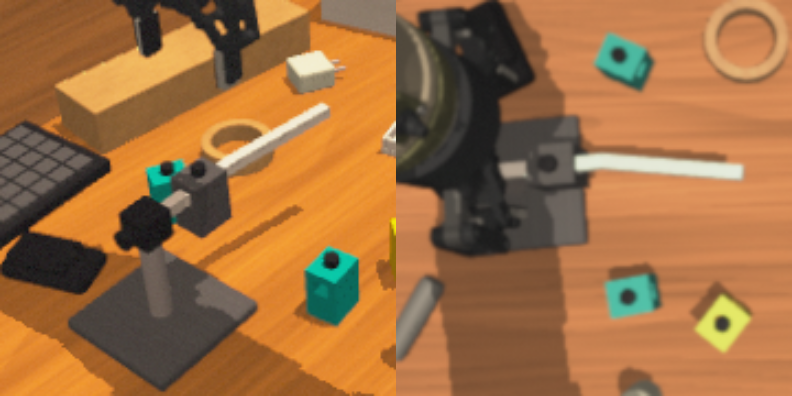

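The open fingers straddle the weight, which sits between them in both views. Descending.

>>> {"name": "arm_command", "arguments": {
  "steps": "0 1 -20 0; 1 1 -50 0; 1 1 -80 0; 1 1 -105 0; 1 1 -125 0; 1 1 -134 0; 1 1 -138 0; 1 1 -138 0; 1 1 -138 0"
}}

```text
clock: 4.53
tcp_pos: [0.5796, 0.1492, 0.0945]
orientation: [0.0, 0.999, 0.037, 0.001]
wrist_force: [-0.3, 0.2, 1.0]
finger_gap: 0.0851
```

>>> {"name": "arm_command", "arguments": {
  "steps": "0 0 0 0; 0 0 0 0; 0 0 0 0; 0 0 0 0; 0 0 0 0; 0 0 0 0; 0 0 0 0",
  "fingers": 0.0
}}

```text
clock: 5.4
tcp_pos: [0.5796, 0.1492, 0.0944]
orientation: [0.0, 0.999, 0.037, 0.001]
wrist_force: [-0.8, 0.1, 0.3]
finger_gap: 0.0426
```

>>> {"name": "arm_command", "arguments": {
  "steps": "0 0 0 0; 0 0 0 0; 0 0 0 0",
  "fingers": -0.16
}}

```text
clock: 5.78
tcp_pos: [0.5796, 0.1492, 0.0944]
orientation: [0.0, 0.999, 0.037, 0.001]
wrist_force: [0.2, 0.8, -1.3]
finger_gap: 0.036
```

>>> {"name": "arm_command", "arguments": {
  "steps": "0 0 0 0; 0 0 0 0; 0 0 0 0; 0 0 0 0",
  "fingers": -1
}}

```text
clock: 6.28
tcp_pos: [0.5795, 0.1492, 0.0945]
orientation: [0.0, 0.999, 0.037, 0.001]
wrist_force: [-1.7, -0.4, 3.0]
finger_gap: 0.0331
```

>>> {"name": "arm_command", "arguments": {
  "steps": "0 0 1 0; 0 0 1.8 0; 0 0 1.8 0"
}}

```text
clock: 6.65
tcp_pos: [0.5791, 0.1491, 0.0957]
orientation: [0.0, 0.999, 0.037, 0.0]
wrist_force: [-0.1, 0.8, -5.4]
finger_gap: 0.0337
```

>>> {"name": "arm_command", "arguments": {
  "steps": "0 0 1 0; 0 0 1.5 0; 0 0 1.5 0"
}}

```text
clock: 7.02
tcp_pos: [0.5792, 0.1492, 0.0973]
orientation: [0.0, 0.999, 0.037, 0.0]
wrist_force: [-0.4, 0.1, -5.6]
finger_gap: 0.0332
```

>>> {"name": "arm_command", "arguments": {
  "steps": "0 0 0.7 0; 0 0 1.2 0; 0 0 1.2 0"
}}

```text
clock: 7.4
tcp_pos: [0.5792, 0.1492, 0.0985]
orientation: [0.0, 0.999, 0.037, 0.0]
wrist_force: [0.3, 0.5, -5.4]
finger_gap: 0.0336
```

>>> {"name": "arm_command", "arguments": {
  "steps": "0 0 0.7 0; 0 0 0.9 0; 0 0 0.9 0"
}}

```text
clock: 7.78
tcp_pos: [0.5792, 0.1492, 0.0986]
orientation: [0.0, 0.999, 0.037, -0.0]
wrist_force: [3.7, 0.8, -14.5]
finger_gap: 0.0337
```

```bash
python3 -c "
from h import *
s=get_state();print(s['tcp_pos'],s['wrist_force'],s['ft_torque'])"
```

```text
[0.5791767  0.14916407 0.09862313] [  3.7397058    0.80276773 -14.51785853] [ 0.10503941 -0.67082048 -0.05333759]
```

Vertical play found: the top contact is at TCP z 0.0986 and stiffness is about 12 N/mm, so the middle is about 0.0966. Now the sideways play.

>>> {"name": "arm_command", "arguments": {
  "steps": "0 0 -1.5 0; 0 0 -2.9 0; 1 0 -2.9 0; 1.5 0 -2.9 0; 1.5 0 -2.9 0"
}}

```text
clock: 8.4
tcp_pos: [0.5806, 0.1492, 0.0959]
orientation: [0.0, 0.999, 0.037, -0.0]
wrist_force: [-0.4, -0.1, -4.8]
finger_gap: 0.0335
```

>>> {"name": "arm_command", "arguments": {
  "steps": "0.7 0 0 0; 1.2 0 0 0; 1.2 0 0 0"
}}

```text
clock: 8.78
tcp_pos: [0.5806, 0.1492, 0.0957]
orientation: [0.0, 0.999, 0.037, -0.001]
wrist_force: [-5.1, 0.2, -1.9]
finger_gap: 0.0336
```

>>> {"name": "arm_command", "arguments": {
  "steps": "-1 0 0.5 0; -2 0 0.9 0; -1.7 -4 0.9 0; -1.4 -8 0.9 0; -1.1 -12 0.9 0; -0.8 -15 0.9 0; -0.8 -16 0.9 0; -0.8 -16 0.9 0"
}}

```text
clock: 9.78
tcp_pos: [0.5798, 0.1331, 0.0966]
orientation: [0.0, 0.999, 0.037, -0.001]
wrist_force: [0.8, 0.3, -5.7]
finger_gap: 0.0336
```

```bash
cat > path.py <<'E'
from h import *
import sys
# usage: path.py headoff_deg  p_deg  u list ; K tcp-kink
def pose(u,K,yaw1,k,p):
    d=np.array([np.cos(yaw1),np.sin(yaw1)]);r=np.array([d[1],-d[0]])
    tk=np.tan(k);w=np.clip(u+20,0,40)
    if u<=20: lat=tk*w/2-tk*w*(20-u)/80 if u>-20 else 0; th=np.arctan(tk*w/40); z=np.tan(p)*w/2
    else: lat=tk*u; th=k; z=np.tan(p)*u
    xy=K[:2]+d*u/1000*(1)+r*lat/1000
    return np.r_[xy,K[2]+z/1000],yaw1-th
def plan(us,K,yaw1,k,p):
    s=get_state();q=s['orientation'];y0=2*np.arctan2(q[2],q[1])-np.pi/2
    print("now",s['tcp_pos'].round(4),np.degrees(y0).round(2),"F",s['wrist_force'].round(1),"M",s['ft_torque'].round(2))
    for u in us:
        P,y=pose(u,K,yaw1,k,p); print(u,((P-s['tcp_pos'])*1000).round(1),(y-y0).round(3),P.round(4))
if __name__=="__main__":
    a=eval(sys.argv[1]); k,p=map(float,sys.argv[2:4]); K=np.array(eval(sys.argv[4])) if len(sys.argv)>4 else np.array([.5816,.1093,.0966])
    plan(a,K,np.radians(-85.7),np.radians(k),np.radians(p))
E
python3 path.py "range(-20,41,4)" 10.7 3.5
```

```text
now [0.5798 0.1331 0.0966] -85.76 F [ 0.8  0.3 -5.7] M [-0.01  0.04  0.02]
-20 [ 0.3 -3.8  0. ] 0.001 [0.5801 0.1292 0.0966]
-16 [ 0.5 -7.8  0.2] -0.018 [0.5804 0.1253 0.0967]
-12 [  0.7 -11.8   0.3] -0.037 [0.5805 0.1213 0.0968]
-8 [  0.8 -15.8   0.4] -0.056 [0.5807 0.1173 0.097 ]
-4 [  0.8 -19.8   0.5] -0.074 [0.5807 0.1132 0.0971]
0 [  0.8 -23.8   0.7] -0.093 [0.5807 0.1092 0.0972]
4 [  0.7 -27.9   0.8] -0.112 [0.5805 0.1052 0.0973]
8 [  0.5 -31.9   0.9] -0.13 [0.5804 0.1012 0.0975]
12 [  0.2 -35.9   1. ] -0.149 [0.5801 0.0972 0.0976]
16 [ -0.1 -39.9   1.1] -0.167 [0.5797 0.0931 0.0977]
20 [ -0.5 -44.    1.3] -0.186 [0.5793 0.0891 0.0978]
24 [ -1.  -48.    1.5] -0.186 [0.5789 0.085  0.0981]
28 [ -1.4 -52.1   1.8] -0.186 [0.5784 0.081  0.0983]
32 [ -1.9 -56.1   2. ] -0.186 [0.578  0.0769 0.0986]
36 [ -2.3 -60.2   2.2] -0.186 [0.5775 0.0729 0.0988]
40 [ -2.8 -64.2   2.5] -0.186 [0.5771 0.0688 0.099 ]
```

>>> {"name": "arm_command", "arguments": {
  "steps": "0.3 -2 0 0; 0.3 -4 0 0; 0.5 -6 0.1 -0.01; 0.5 -8 0.2 -0.018; 0.6 -10 0.3 -0.028; 0.7 -12 0.3 -0.037; 0.7 -12 0.3 -0.037"
}}

```text
clock: 10.65
tcp_pos: [0.5806, 0.1209, 0.0969]
orientation: [0.0, 1.0, 0.018, -0.001]
wrist_force: [0.1, 0.4, -4.8]
finger_gap: 0.0336
```

```bash
python3 path.py "range(-12,21,4)" 10.7 3.5
```

```text
now [0.5806 0.1209 0.0969] -87.9 F [ 0.1  0.4 -4.8] M [-0.02  0.01  0.02]
-12 [-0.1  0.3 -0. ] 0.001 [0.5805 0.1213 0.0968]
-8 [ 0.1 -3.7  0.1] -0.018 [0.5807 0.1173 0.097 ]
-4 [ 0.1 -7.7  0.2] -0.037 [0.5807 0.1132 0.0971]
0 [  0.1 -11.7   0.3] -0.056 [0.5807 0.1092 0.0972]
4 [ -0.1 -15.7   0.5] -0.075 [0.5805 0.1052 0.0973]
8 [ -0.3 -19.7   0.6] -0.093 [0.5804 0.1012 0.0975]
12 [ -0.5 -23.8   0.7] -0.112 [0.5801 0.0972 0.0976]
16 [ -0.9 -27.8   0.8] -0.13 [0.5797 0.0931 0.0977]
20 [ -1.3 -31.9   0.9] -0.148 [0.5793 0.0891 0.0978]
```

No contact so far. Continuing through the kink.

>>> {"name": "arm_command", "arguments": {
  "steps": "0 -2 0 -0.009; 0 -3.7 0.1 -0.018; 0.1 -5.7 0.1 -0.028; 0.1 -7.7 0.2 -0.037; 0.1 -7.7 0.2 -0.037"
}}

```text
clock: 11.28
tcp_pos: [0.5807, 0.113, 0.0971]
orientation: [0.0, 1.0, -0.0, -0.001]
wrist_force: [-0.6, -0.7, -3.8]
finger_gap: 0.0335
```

>>> {"name": "arm_command", "arguments": {
  "steps": "0 -2 0 -0.009; 0 -4 0.1 -0.018; -0.1 -6 0.2 -0.028; -0.2 -8 0.3 -0.037; -0.2 -8 0.3 -0.037"
}}

```text
clock: 11.9
tcp_pos: [0.5805, 0.1048, 0.0974]
orientation: [-0.0, 1.0, -0.019, -0.001]
wrist_force: [-0.8, -0.2, -4.0]
finger_gap: 0.0338
```

```bash
python3 path.py "range(4,41,4)" 10.7 3.5
```

```text
now [0.5805 0.1048 0.0974] -92.19 F [-0.8 -0.2 -4. ] M [-0.02  0.01 -0.02]
4 [ 0.1  0.4 -0.1] 0.0 [0.5805 0.1052 0.0973]
8 [-0.1 -3.7  0. ] -0.018 [0.5804 0.1012 0.0975]
12 [-0.4 -7.7  0.2] -0.037 [0.5801 0.0972 0.0976]
16 [ -0.7 -11.7   0.3] -0.055 [0.5797 0.0931 0.0977]
20 [ -1.2 -15.8   0.4] -0.074 [0.5793 0.0891 0.0978]
24 [ -1.6 -19.8   0.7] -0.074 [0.5789 0.085  0.0981]
28 [ -2.1 -23.9   0.9] -0.074 [0.5784 0.081  0.0983]
32 [ -2.5 -27.9   1.1] -0.074 [0.578  0.0769 0.0986]
36 [ -3.  -31.9   1.4] -0.074 [0.5775 0.0729 0.0988]
40 [ -3.4 -36.    1.6] -0.074 [0.5771 0.0688 0.099 ]
```

>>> {"name": "arm_command", "arguments": {
  "steps": "0 -2 0.1 -0.009; -0.1 -3.7 0.2 -0.018; -0.3 -5.7 0.3 -0.028; -0.4 -7.7 0.4 -0.037; -0.4 -7.7 0.4 -0.037"
}}

```text
clock: 12.52
tcp_pos: [0.5801, 0.097, 0.0978]
orientation: [-0.0, 0.999, -0.038, -0.001]
wrist_force: [0.7, 0.3, -5.1]
finger_gap: 0.0336
```

>>> {"name": "arm_command", "arguments": {
  "steps": "-0.2 -2 0.1 -0.009; -0.3 -4 0.2 -0.018; -0.5 -6 0.3 -0.028; -0.8 -8 0.4 -0.037; -0.8 -8 0.4 -0.037"
}}

```text
clock: 13.15
tcp_pos: [0.5793, 0.0888, 0.0982]
orientation: [-0.0, 0.998, -0.056, -0.001]
wrist_force: [-0.3, -0.8, -4.3]
finger_gap: 0.0336
```

```bash
python3 path.py "range(20,61,8)" 10.7 3.5
```

```text
now [0.5793 0.0888 0.0982] -96.47 F [-0.3 -0.8 -4.3] M [-0.01 -0.02 -0.02]
20 [ 0.   0.3 -0.4] 0.001 [0.5793 0.0891 0.0978]
28 [-0.9 -7.8  0.1] 0.001 [0.5784 0.081  0.0983]
36 [ -1.8 -15.9   0.6] 0.001 [0.5775 0.0729 0.0988]
44 [ -2.7 -24.    1.1] 0.001 [0.5766 0.0648 0.0993]
52 [ -3.6 -32.1   1.5] 0.001 [0.5757 0.0567 0.0998]
60 [ -4.5 -40.2   2. ] 0.001 [0.5748 0.0486 0.1003]
```

>>> {"name": "arm_command", "arguments": {
  "steps": "-0.4 -4 0.25 0; -0.9 -8 0.5 0; -1.3 -12 0.75 0; -1.8 -16 1 0; -1.8 -16 1 0"
}}

```text
clock: 13.78
tcp_pos: [0.5775, 0.0724, 0.0993]
orientation: [-0.0, 0.998, -0.057, -0.001]
wrist_force: [0.9, 0.7, -4.9]
finger_gap: 0.0336
```

>>> {"name": "arm_command", "arguments": {
  "steps": "0 0 0.8 0; 0 0 1.5 0; 0 0 1.5 0"
}}

```text
clock: 14.15
tcp_pos: [0.5773, 0.0725, 0.0999]
orientation: [-0.0, 0.998, -0.057, -0.002]
wrist_force: [4.4, 0.1, -15.1]
finger_gap: 0.0338
```

>>> {"name": "arm_command", "arguments": {
  "steps": "0 0 -0.6 0; 0 0 -1.2 0; 0 0 -1.2 0"
}}

```text
clock: 14.52
tcp_pos: [0.5775, 0.0725, 0.0993]
orientation: [-0.0, 0.998, -0.057, -0.001]
wrist_force: [0.9, 0.2, -4.0]
finger_gap: 0.0334
```

>>> {"name": "arm_command", "arguments": {
  "steps": "0 0 -0.5 0; 0 0 -0.8 0; 0 0 -0.8 0"
}}

```text
clock: 14.9
tcp_pos: [0.5775, 0.0725, 0.0986]
orientation: [-0.0, 0.998, -0.057, -0.001]
wrist_force: [0.4, -0.2, -3.4]
finger_gap: 0.0337
```

>>> {"name": "arm_command", "arguments": {
  "steps": "0 0 0.6 0; -0.4 -4 0.9 0; -0.9 -8 1.2 0; -1.3 -12 1.5 0; -1.8 -16 1.8 0; -1.8 -16 1.8 0"
}}

```text
clock: 15.65
tcp_pos: [0.5756, 0.0561, 0.1003]
orientation: [-0.0, 0.998, -0.057, -0.001]
wrist_force: [-0.7, -1.2, -5.0]
finger_gap: 0.0334
```

>>> {"name": "arm_command", "arguments": {
  "steps": "-0.4 -4 0.3 0; -0.9 -8 0.6 0; -1.3 -12 0.9 0; -1.8 -16 1.2 0; -1.8 -16 1.2 0"
}}

```text
clock: 16.27
tcp_pos: [0.5736, 0.0395, 0.1015]
orientation: [0.0, 0.998, -0.057, -0.001]
wrist_force: [-0.1, -0.8, -6.2]
finger_gap: 0.0337
```

Still free. A sideways probe to refine the heading:

>>> {"name": "arm_command", "arguments": {
  "steps": "1 0 0 0; 2 0 0 0; 2 0 0 0"
}}

```text
clock: 16.65
tcp_pos: [0.5749, 0.0395, 0.1013]
orientation: [0.001, 0.998, -0.057, -0.002]
wrist_force: [-2.5, -0.8, -4.3]
finger_gap: 0.0332
```

>>> {"name": "arm_command", "arguments": {
  "steps": "-1.5 0 0 0; -3 0 0 0; -4 0 0 0; -4 0 0 0"
}}

```text
clock: 17.15
tcp_pos: [0.571, 0.0395, 0.1014]
orientation: [0.0, 0.998, -0.057, -0.002]
wrist_force: [0.3, -0.3, -5.2]
finger_gap: 0.0335
```

>>> {"name": "arm_command", "arguments": {
  "steps": "1 0 0 0; 1.8 0 0 -0.015; 1.3 -4 0.3 -0.015; 0.8 -8 0.6 -0.015; 0.3 -12 0.9 -0.015; -0.3 -16 1.2 -0.015; -0.3 -16 1.2 -0.015"
}}

```text
clock: 18.02
tcp_pos: [0.5705, 0.0229, 0.1026]
orientation: [0.001, 0.998, -0.065, -0.002]
wrist_force: [0.3, -0.3, -6.7]
finger_gap: 0.0334
```

>>> {"name": "arm_command", "arguments": {
  "steps": "0 0 1 0; 0 0 1.5 0; 0 0 1.5 0"
}}

```text
clock: 18.4
tcp_pos: [0.5704, 0.0228, 0.1034]
orientation: [0.001, 0.998, -0.065, -0.002]
wrist_force: [2.3, -0.5, -12.7]
finger_gap: 0.0337
```

>>> {"name": "arm_command", "arguments": {
  "steps": "0 0 -0.5 0; -0.5 -4 -0.3 0; -1.1 -8 0 0; -1.6 -12 0.3 0; -2.1 -16 0.6 0; -2.1 -16 0.6 0"
}}

```text
clock: 19.15
tcp_pos: [0.5681, 0.0061, 0.1041]
orientation: [0.001, 0.998, -0.065, -0.003]
wrist_force: [-0.0, -0.1, -8.7]
finger_gap: 0.0338
```

>>> {"name": "arm_command", "arguments": {
  "steps": "-0.5 -4 0.3 0; -1.1 -8 0.6 0; -1.6 -12 0.9 0; -2.1 -16 1.2 0; -2.1 -16 1.2 0"
}}

```text
clock: 19.77
tcp_pos: [0.5659, -0.0106, 0.1054]
orientation: [0.002, 0.998, -0.066, -0.003]
wrist_force: [-0.4, 0.4, -8.9]
finger_gap: 0.0334
```

>>> {"name": "arm_command", "arguments": {
  "steps": "-0.5 -4 0.3 0; -1.1 -8 0.6 0; -1.6 -12 0.9 0; -2.1 -16 1.2 0; -2.1 -16 1.2 0"
}}

```text
clock: 20.4
tcp_pos: [0.5638, -0.0274, 0.1066]
orientation: [0.002, 0.998, -0.066, -0.003]
wrist_force: [-1.9, 0.3, -8.2]
finger_gap: 0.0333
```

>>> {"name": "arm_command", "arguments": {
  "steps": "-0.2 -3 -0.2 0; -0.9 -8 0.1 0; -1.6 -14 0.6 0; -2.4 -20 1 0; -3 -26 1.4 0; -4 -32 2 0; -4 -32 2 0"
}}

```text
clock: 21.28
tcp_pos: [0.5598, -0.0599, 0.1087]
orientation: [0.002, 0.998, -0.066, -0.003]
wrist_force: [0.5, -0.0, -5.4]
finger_gap: 0.0337
```

```bash
python3 - <<'E'
from h import *
a=read_camera("side")[:,:,::-1];b=read_camera("top")[:,:,::-1]
cv2.imwrite("pics/a2.png",np.hstack([cv2.resize(a[130:310,110:360],(400,288)),cv2.resize(b[110:290,100:350],(400,288))]))
for k in("weight_mid",):
    for r in trace("side",k)[:4]: print(r["score"],r["box"])
s=get_state();print(s['wrist_force'],s['ft_torque'],s['tcp_pos'])
E
```

```text
0.71 [265.5, 228.0, 25.8, 31.2]
0.7 [244.6, 159.2, 20.5, 31.1]
0.67 [156.1, 202.8, 22.8, 27.2]
0.66 [230.0, 240.6, 22.2, 38.4]
[-0.22696051  0.33725838 -4.362969  ] [ 0.04378533 -0.01579216  0.02576513] [ 0.55972643 -0.05929101  0.10854496]
```

View pics/a2.png

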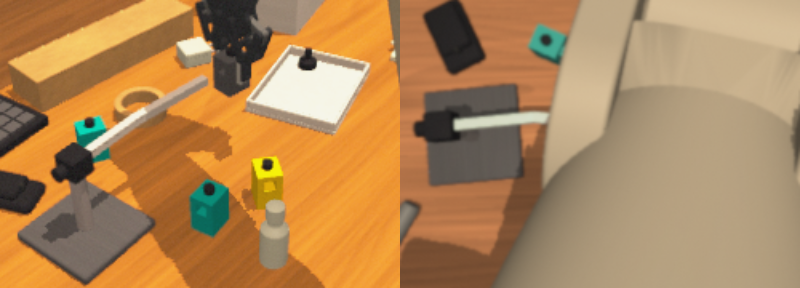

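The weight is off the bar: the side view shows it held clear, at about (295,185) in the full frame. The tray's middle and +y part are empty and the knob is at its far end. I'm carrying it over the tray and lowering.

>>> {"name": "arm_command", "arguments": {
  "steps": "-2 -10 0 0; -6 -30 0 0; -10 -55 0 0; -15 -80 0 0; -20 -105 0 0; -24 -127 0 0; -27 -140 0 0; -27 -143 0 0; -27 -143 0 0; -27 -143 -8 0; -27 -143 -25 0; -27 -143 -42 0; -27 -143 -56 0; -27 -143 -66 0; -27 -143 -73 0; -27 -143 -77 0; -27 -143 -78 0; -27 -143 -78 0"
}}

```text
clock: 23.68
tcp_pos: [0.5329, -0.2025, 0.0309]
orientation: [0.002, 0.998, -0.066, -0.002]
wrist_force: [0.1, 0.7, -4.5]
finger_gap: 0.0338
```

```bash
python3 - <<'E'
from h import *
a=read_camera("side")[:,:,::-1]
cv2.imwrite("pics/a3.png",cv2.resize(a[120:240,230:370],None,fx=5,fy=5,interpolation=cv2.INTER_CUBIC))
E
```

```text
(no output)
```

View pics/a3.png

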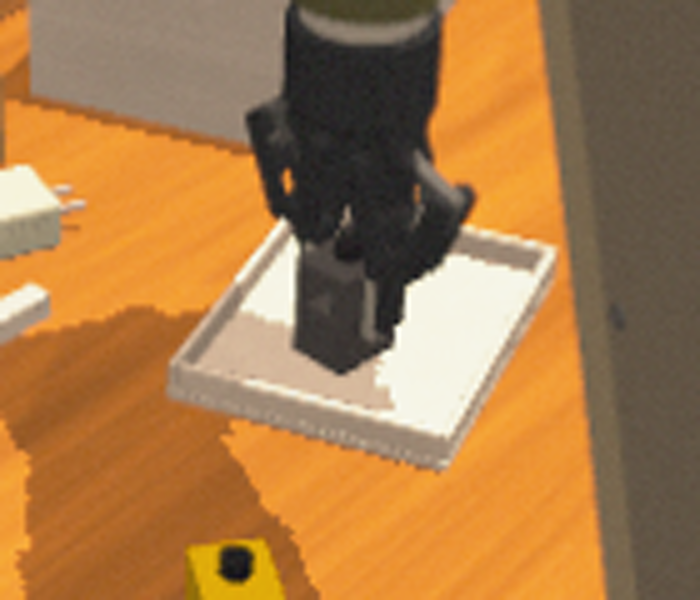

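The weight hangs inside the tray walls, over the clear floor. Lowering by feel.

>>> {"name": "arm_command", "arguments": {
  "steps": "0 0 -2 0; 0 0 -4 0; 0 0 -5.5 0; 0 0 -5.5 0"
}}

```text
clock: 24.22
tcp_pos: [0.5328, -0.2024, 0.0253]
orientation: [0.002, 0.998, -0.066, -0.003]
wrist_force: [-0.2, -0.1, -4.8]
finger_gap: 0.0335
```

>>> {"name": "arm_command", "arguments": {
  "steps": "0 0 -0.7 0; 0 0 -1.3 0; 0 0 -1.3 0"
}}

```text
clock: 24.6
tcp_pos: [0.5328, -0.2024, 0.0239]
orientation: [0.002, 0.998, -0.066, -0.003]
wrist_force: [-0.5, -0.2, -4.5]
finger_gap: 0.0336
```

>>> {"name": "arm_command", "arguments": {
  "steps": "0 0 -0.7 0; 0 0 -1.3 0; 0 0 -1.3 0"
}}

```text
clock: 24.98
tcp_pos: [0.5327, -0.2023, 0.0225]
orientation: [0.002, 0.998, -0.066, -0.003]
wrist_force: [1.0, 0.2, -4.8]
finger_gap: 0.0335
```

>>> {"name": "arm_command", "arguments": {
  "steps": "0 0 -0.6 0; 0 0 -1 0; 0 0 -1 0"
}}

```text
clock: 25.35
tcp_pos: [0.5327, -0.2024, 0.0216]
orientation: [0.002, 0.998, -0.066, -0.003]
wrist_force: [-0.9, 0.5, -3.7]
finger_gap: 0.0333
```

>>> {"name": "arm_command", "arguments": {
  "steps": "0 0 -0.5 0; 0 0 -0.8 0; 0 0 -0.8 0"
}}

```text
clock: 25.72
tcp_pos: [0.5328, -0.2024, 0.0216]
orientation: [0.002, 0.998, -0.066, -0.002]
wrist_force: [-3.9, 0.7, 5.4]
finger_gap: 0.0336
```

Floor contact at TCP z 0.0216, where 0.0215 was expected. Opening in stages.

>>> {"name": "arm_command", "arguments": {
  "steps": "0 0 0 0; 0 0 0 0; 0 0 0 0; 0 0 0 0",
  "fingers": -0.12
}}

```text
clock: 26.22
tcp_pos: [0.5329, -0.2025, 0.0215]
orientation: [0.002, 0.998, -0.066, -0.002]
wrist_force: [-0.1, -0.1, -0.2]
finger_gap: 0.0373
```

>>> {"name": "arm_command", "arguments": {
  "steps": "0 0 0 0; 0 0 0 0; 0 0 0 0; 0 0 0 0",
  "fingers": 0.3
}}

```text
clock: 26.72
tcp_pos: [0.5329, -0.2025, 0.0215]
orientation: [0.002, 0.998, -0.066, -0.002]
wrist_force: [0.6, 0.8, 0.1]
finger_gap: 0.0558
```

```bash
python3 - <<'E'
from h import *
a=read_camera("side")[:,:,::-1]
cv2.imwrite("pics/a4.png",cv2.resize(a[120:240,230:370],None,fx=5,fy=5,interpolation=cv2.INTER_CUBIC))
E
```

```text
(no output)
```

View pics/a4.png

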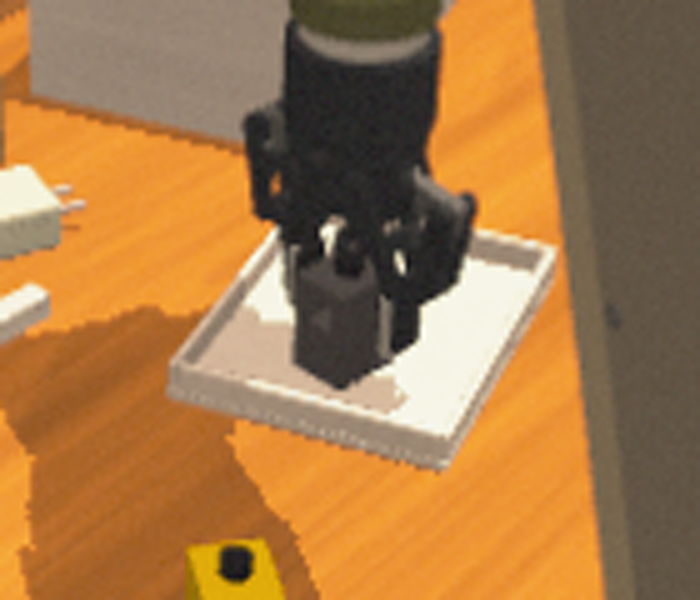

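The weight stands upright and free between the open fingers. Retreating straight up, then aside.

>>> {"name": "arm_command", "arguments": {
  "steps": "0 0 5 0; 0 0 20 0; 0 0 45 0; 0 0 75 0; 0 0 105 0; 0 0 135 0; 0 0 160 0; 0 0 170 0; -30 -20 180 0; -60 -50 180 0; -90 -90 180 0; -120 -130 180 0; -150 -170 180 0; -160 -190 180 0; -160 -190 180 0"
}}

```text
clock: 28.65
tcp_pos: [0.3724, -0.3934, 0.2012]
orientation: [0.002, 0.998, -0.067, -0.002]
wrist_force: [0.0, 0.2, -0.5]
finger_gap: 0.0554
```

```bash
python3 - <<'E'
from h import *
a=read_camera("side")[:,:,::-1];b=read_camera("top")[:,:,::-1]
cv2.imwrite("pics/a5.png",np.hstack([cv2.resize(a,(400,300)),cv2.resize(b,(400,300))]))
cv2.imwrite("pics/a6.png",np.hstack([cv2.resize(a[130:230,250:350],(400,400)),cv2.resize(b[150:250,300:400],(400,400))]))
for k,z in(("bottle",.09),("tape",.024),("clampknob",.034)):
    for r in trace("top",k)[:1]:
        ys,xs=np.nonzero(r["mask"]); print(k,onz("top",[(xs.mean(),ys.mean())],z).round(4))
E
```

```text
bottle [[0.3717 0.0884 0.09  ]]
tape [[ 0.7116 -0.0106  0.024 ]]
clampknob [[ 0.5843 -0.2834  0.034 ]]
```

View pics/a5.png

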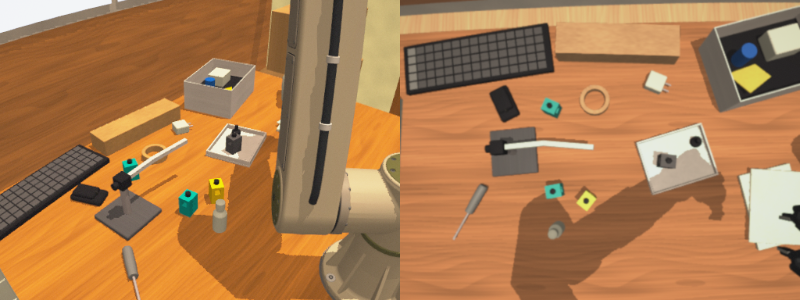

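View pics/a6.png

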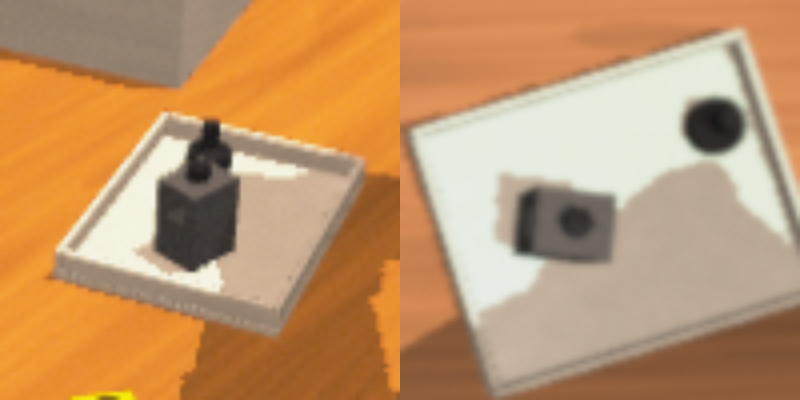

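The weight stands upright on the tray floor at about top (341,205), clear of the walls and the knob at top (378,181). Bottle, tape and knob are where they started, within 1 mm. Handing in.

```bash
python3 -c "
from workcell import *
print(hand_in())"
```

```text
the job is handed in; nothing more can be done
None
```

I slid the counterweight off the bar, stood it upright on the tray floor, let go, and handed the job in at about 29 s of the 72 s allowed.

- **Following the bar:** I found the hole's play by light touch, turned the weight through the kink, and corrected its height and heading by feel along the bent part. The bar turned out to bend about 11–12° to the right and 4.2° up. My first camera fit had said 10.7° and 2.9°.
- **Forces:** The highest wrist reading was about 15 N, during a deliberate upward probe. Of that, roughly 10 N was on the bar, against the 30 N limit. Readings came only at the end of each move, so brief peaks in between were not seen. Near the open end the weight pressed about 3 N upward on the bar.
- **Set-down:** The weight touched the floor at TCP height 0.0216 m, where 0.0215 m was expected, with about 10 N before I opened the fingers in stages.
- **Last checks:** Both cameras show the weight upright and clear of the tray walls and the loose knob. Bottle, tape and knob measure within 1.2 mm of their first positions, which is measurement noise. The gripper touches nothing. No check failed.

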